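# Open the child-resistant solvent bottle

## Robot

A 6-joint arm with a two-finger parallel gripper is mounted at the origin on the work surface. World frame = base frame: x ahead of the robot, y to its left, z up, the work surface at z = 0. Lengths are in m, angles in rad, forces in N, time in s.
With the tool pointing down it reaches from about 0.35 to 0.775 m from the base axis. Payload 5.5 kg.
Tool frame: the origin (TCP) lies midway between the tips of the shut fingers; the grasp point (between the pads) lies 19 mm behind it (bot.tcp_to_grasp is the distance from the TCP to the grasp point, in m); z points along the fingers, y is the direction in which the jaws open and shut (so a half turn about z gives the same grasp; the last joint's range is limited). The gripper opens to 85 mm and grips with 20 to 120 N. Pads are 22 mm wide; open, the fingers measure 114 mm over their backs; the gripper's body (76 mm by 85 mm) begins 54 mm behind the grasp point. The pads swing forward as they close: fully open they stand 13 mm farther back than shut.
Start: joints at [-1.367, 0.313, 0.046, 1.304, 0, 1.431], TCP at [0.194, -0.541, 0.231] pointing down, gripper open.
Joint ranges: [-2.76, 2.76], [-0.86, 1.69], [-1.03, 1.26], [-2.2, 2.34], [-1.47, 1.5], [-3.14, 3.14]. Speed limits (rad/s): [2.57, 2.57, 3.14, 3.14, 3.14, 3.14].

## Interface

Orientations are given as [roll, pitch, yaw] about the fixed x, y, z axes, in that order (R = Rz(yaw) Ry(pitch) Rx(roll)).
In Python, from rig import monitor, camera, calibration, hand_in, bot gives the robot as it stands.
- The arm moves only by the tool move_arm, never from a script. Its argument "commands" is a list of rows, each a list of 3 entries, a list of its own where there are three numbers: the opening, from 0 (shut) to 1 (fully open), then the shift along the tool's x, y, z in cm, then the turn about the tool's z in rad. In form: [[grip, [x, y, z], spin], ...]. A call has 1 to 8 rows; each row shifts and turns the commanded pose from where the row before left it, along the tool's axes as they then stand; what a row does not reach is not made up. A row lasts 1/10 s, in which the tool goes at most 50 mm and 8.59 degrees, less where a joint would pass 70% of its speed; a pose out of reach is approached as far as the arm can. A call with a gripper value outside its range is refused whole. The fingers move at their own pace and stop on an object; "newtons" is the grip in N (left out, the last holds). Time passes only in rows, so rows that do not move let the fingers close. It gives the time, the measured TCP pose, the force and the opening at its end, in the units of the state.
- monitor.get_state(): the state, without advancing time (a new reading comes with each control period).
- camera(name): name is "scene" or "top" or "wrist"; returns the picture (420x560x3 uint8, red, green, blue); there is no depth.
- calibration(name): a dict with "intrinsics" (3x3 intrinsics, pixels), "camera_from_world" (4x4, takes a point from world to camera coordinates); the wrist camera has in their place "tool_from_camera" (4x4, takes a point from camera to tool coordinates, whose origin is the TCP and whose axes are the flange's). Camera axes: x right, y up, looking along -z (the intrinsics and any distortion apply to the point x, -y, -z); pixel columns grow to the right and rows downward; lengths in m; the calibration is good to about 2 mm. A picture is of the moment at which its call begins: read the wrist's pose just before it. calibration takes no time and is no camera call.
- hand_in(): hands the job in, once; it reports no verdict.
The state is a dict: "time_s": time; "q": joint angles; "joint_vel": joint speeds; "effort": joint torques, N m; "ee_pos": TCP position; "eef_rot": TCP orientation; "force": force on the tool from outside, world axes, zero at the start; "moment": the same for the moment, N m; "grip_width": finger opening in m.
Only numpy, scipy, OpenCV 4.12 (cv2) and the standard library are available. Lean on these libraries where they do the work, as an engineer would, in place of code of your own. Each camera call takes 0.05 s, during which the arm holds its last target.

## Task

Open the brush-cleaner bottle that stands in the wooden holder: its child-resistant cap must be pressed firmly down and kept down while it is turned anticlockwise (seen from above), then lifted off and set down on the square tile, the same way up as it came off, and let go. Do not press or pull on the cap with more than about 30 N, and leave the mug, the bowl and the brush alone.

Things in the scene. Friction and masses are not known exactly. Their poses are not given: they have to be found in the camera images.
- cap_mid (a point): centre (half-way up, on the axis) of the round black ribbed cap on the bottle: 49 mm diameter, 42 mm tall, 70 g, z its axis. Top 21 mm above this point, lower edge 21 mm below. Two-piece push-and-turn closure: not pressed, the outer shell only spins idly over the inner cap. It turns anticlockwise from above to open; drag about 0.1 N m. It may need two grasps or more.
- cap_top (a point): centre of the cap's flat top, 21 mm above cap_mid. Pressed, the cap sinks 5 to 14 mm on springs (how far differs from bottle to bottle and cannot be seen) under 4 to 10 N, then bottoms hard. Only there do its inner teeth catch, with 15 to 22 N of push kept on; with less they ride over (a ratchet). Held down, up to 55 degrees of idle play come first at each press, then the inner cap turns.
- cap: the whole cap; origin on its axis at its lower edge, 21 mm below cap_mid while not pressed; z out of its top.
- bottle: amber glass bottle, 84 mm diameter, in a 115 mm square, 45 mm high wooden holder that is screwed to the table, so it cannot move. Origin: centre of the holder's underside on the table. The glass shoulder is 140 mm above the origin, the unpressed cap's lower edge 160 mm, so there are 20 mm of free neck beneath the cap (6 mm or more when pressed). z up.
- bottle_mouth (a point): point on the bottle's axis at the top of its neck, 185 mm above the table, under the cap at first; z up. The inner cap is free of it after turning 45 to 65 degrees and meets a stop some 20 degrees later: stop turning as the torque passes 0.15 N m or the push climbs by 4 N; then the teeth ride over. Locked, it rises only 1 mm when pulled; free, a sprung seal lifts it about 3 mm and it comes off.
- tile_top (a point): centre of the upper face of the loose square terracotta tile, 130 x 130 mm, 12 mm thick, 450 g, lying flat on the table; x and y along its sides, z up.
- mug: bystander: blue ceramic mug with a handle, 82 mm diameter, 95 mm tall; origin at the centre of its underside.
- bowl: bystander: white ceramic bowl, 110 mm diameter, 50 mm tall; origin at the centre of its underside.
- brush: bystander: wooden-handled brush lying on the table; origin at its underside, along x.
Not all that is in view belongs to the job. What is shaped like the bottle but pink is not meant. Of the things that look like the part that bears tile_top, the smallest one is meant.

How it is judged:
By the outcome, as a careful person would: the job done as asked, in the order asked, and still so for the second after the job is handed in, with the robot touching nothing.
It also fails if it takes over 72 s, if anything falls off the work surface, if the arm or the gripper's body presses on something with over 40 N, if the wrist force passes 120 N, or if a joint passes its speed limit or range.

## Working session

There is one attempt and no reset: what is moved stays moved. The work goes in short steps, Python scripts to look and compute and a tool call to move; the robot and the scene stay as the last step left them, time stands still between calls to the robot, and variables do not carry over. Pictures are saved under pics/ and viewed, and the job is handed in when it is done.

Besides the shell and the picture viewer there is one more tool, called as name(argument=value, ...) on one line, values as JSON. move_arm: Moves the arm, as the interface text tells. Its arguments: {"type":"object","properties":{"commands":{"type":"array"},"newtons":{"type":"number"}},"required":["commands"]}

```bash
ls; mkdir -p pics; python3 - <<'E'
from rig import monitor,camera,calibration,bot
import cv2,numpy as np
np.set_printoptions(precision=4,suppress=True)
s=monitor.get_state();print(s)
for n in("scene","top","wrist"):
    im=camera(n);cv2.imwrite(f"pics/a_{n}.png",im[:,:,::-1]);print(n,calibration(n))
print(bot.tcp_to_grasp)
E
```

```text
pics
{'time_s': 0.0, 'q': array([-1.3666,  0.314 ,  0.045 ,  1.3036, -0.    ,  1.4312]), 'joint_vel': array([ 0.0003, -0.0005, -0.0005, -0.0017,  0.0014, -0.0005]), 'effort': array([ -0.0008, -48.0629,  29.853 ,   0.0192,  -0.0002,  -0.    ]), 'ee_pos': array([ 0.1937, -0.5408,  0.2304]), 'eef_rot': array([-3.1398, -0.0002,  0.3438]), 'force': array([ 0.9018, -0.1728, -0.7813]), 'moment': array([ 0.0523,  0.0311, -0.0128]), 'grip_width': 0.08543189071200581}
scene {'intrinsics': array([[412.9057,   0.    , 278.6866],
       [  0.    , 412.9057, 203.2873],
       [  0.    ,   0.    ,   1.    ]]), 'camera_from_world': array([[ 0.3255,  0.9455,  0.0107, -0.2471],
       [-0.7243,  0.242 ,  0.6456,  0.2593],
       [ 0.6078, -0.2178,  0.7636, -1.6715],
       [ 0.    ,  0.    ,  0.    ,  1.    ]])}
top {'intrinsics': array([[517.0209,   0.    , 280.5377],
       [  0.    , 517.0209, 211.8118],
       [  0.    ,   0.    ,   1.    ]]), 'camera_from_world': array([[-0.0032, -1.    , -0.0011,  0.0882],
       [ 0.997 , -0.0032,  0.0779, -0.511 ],
       [-0.0779, -0.0008,  0.997 , -1.5244],
       [ 0.    ,  0.    ,  0.    ,  1.    ]])}
wrist {'intrinsics': array([[347.4235,   0.    , 282.0628],
       [  0.    , 347.4235, 215.4511],
       [  0.    ,   0.    ,   1.    ]]), 'tool_from_camera': array([[ 0.0003,  0.9574,  0.2888,  0.0727],
       [ 1.    , -0.0001, -0.0007,  0.0001],
       [-0.0007,  0.2888, -0.9574, -0.1425],
       [ 0.    ,  0.    ,  0.    ,  1.    ]])}
0.0187
```

View pics/a_scene.png

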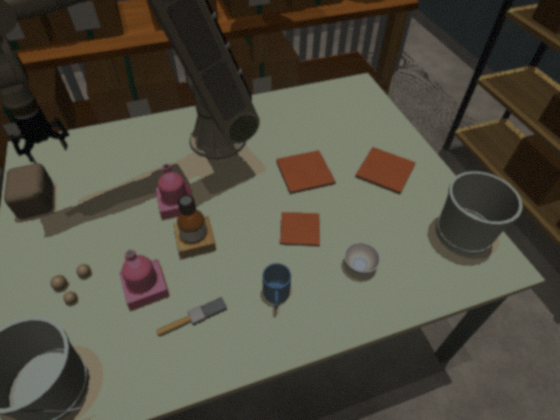

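View pics/a_top.png

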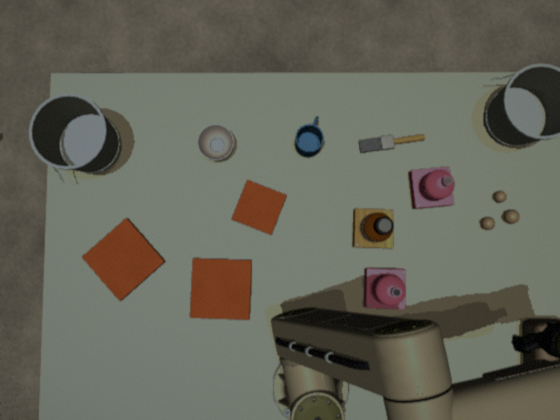

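View pics/a_wrist.png

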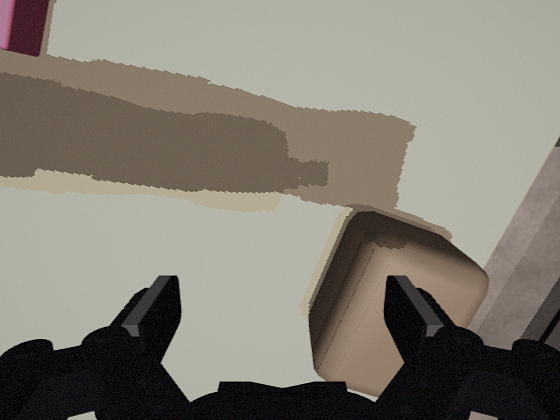

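Bottle candidates are amber at top (375,228) / scene (192,225), and pink at top (437,187) and (387,290); I take the amber one. Tile candidates are top (259,207), (124,259) and (221,288); I take the smallest, (259,207). Next I measure them and check with a crop.

```bash
cat > h.py <<'E'
import numpy as np,cv2
from rig import calibration
np.set_printoptions(precision=4,suppress=True)
def ray(n,uv,T=None):
    c=calibration(n);K=c["intrinsics"]
    d=np.linalg.inv(K)@np.array([uv[0],uv[1],1.]);d=np.array([d[0],-d[1],-d[2]])
    M=np.linalg.inv(c["camera_from_world"]) if T is None else T
    return M[:3,3],M[:3,:3]@d
def plane(n,uv,z,T=None):
    o,d=ray(n,uv,T);return o+d*(z-o[2])/d[2]
def proj(n,p,T=None):
    c=calibration(n);M=c["camera_from_world"] if T is None else np.linalg.inv(T)
    q=M[:3,:3]@p+M[:3,3];q=np.array([q[0],-q[1],-q[2]]);k=c["intrinsics"]@q;return k[:2]/k[2]
def wristT(s):
    from scipy.spatial.transform import Rotation as R
    T=np.eye(4);T[:3,:3]=R.from_euler('xyz',s["eef_rot"]).as_matrix();T[:3,3]=s["ee_pos"]
    return T@calibration("wrist")["tool_from_camera"]
E
python3 - <<'E'
from h import *
t=cv2.imread("pics/a_top.png");s=cv2.imread("pics/a_scene.png")
for n,im in(("top",t),("scene",s)):
    hsv=cv2.cvtColor(im,cv2.COLOR_BGR2HSV)
    m=cv2.inRange(hsv,(3,170,90),(13,255,255))
    cs,_=cv2.findContours(m,cv2.RETR_EXTERNAL,cv2.CHAIN_APPROX_NONE)
    for c in cs:
        if cv2.contourArea(c)<300: continue
        M=cv2.moments(c);u=(M['m10']/M['m00'],M['m01']/M['m00'])
        r=cv2.minAreaRect(c);b=cv2.boxPoints(r);w=[plane(n,p,.012) for p in b]
        print(n,u,cv2.contourArea(c),plane(n,u,.012),[np.linalg.norm(w[i]-w[i-1]) for i in range(4)],[np.degrees(np.arctan2(*(w[i]-w[i-1])[1::-1])) for i in range(2)])
a=cv2.resize(t[190:260,330:430],None,fx=5,fy=5,interpolation=cv2.INTER_CUBIC)
b=cv2.resize(s[180:265,160:230],None,fx=5,fy=5,interpolation=cv2.INTER_CUBIC)
H=max(a.shape[0],b.shape[0]);o=np.zeros((H,a.shape[1]+b.shape[1],3),np.uint8)
o[:a.shape[0],:a.shape[1]]=a;o[:b.shape[0],a.shape[1]:]=b
o=np.clip(o.astype(float)*1.6,0,255).astype(np.uint8);o=cv2.resize(o,None,fx=.9,fy=.9)
cv2.imwrite("pics/crop1.png",o);print(o.shape)
E
```

```text
top (220.70858437612645, 288.6415366393738) 3236.5 [0.2837 0.2649 0.012 ] [np.float64(0.1721827282143853), np.float64(0.16991451813979824), np.float64(0.17367272767315944), np.float64(0.16982543807047995)] [np.float64(87.65209414786513), np.float64(-1.6355204960937082)]
top (123.02814287923303, 259.07427452193184) 3233.5 [0.372  0.5567 0.012 ] [np.float64(0.17203425469077355), np.float64(0.1726100507824349), np.float64(0.17300965031209672), np.float64(0.17149220085164857)] [np.float64(42.17054902782766), np.float64(-48.26064943449622)]
top (258.80814676616916, 206.9200870646766) 1608.0 [0.5268 0.1518 0.012 ] [np.float64(0.12391875712175458), np.float64(0.12297638686037277), np.float64(0.12462984154955081), np.float64(0.12268276113904067)] [np.float64(68.38466107130021), np.float64(-21.22848006366927)]
scene (392.00564061240937, 166.91351060972335) 620.5 [0.3745 0.5858 0.012 ] [np.float64(0.155895010672321), np.float64(0.16554165118756717), np.float64(0.16656237810671348), np.float64(0.15830306257696333)] [np.float64(-141.38431894000198), np.float64(137.4415535242994)]
(382, 765, 3)
```

View pics/crop1.png

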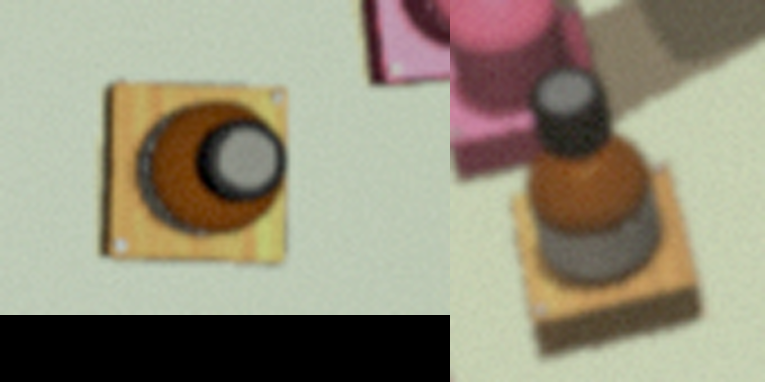

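The crop shows the amber bottle with the black cap in the wooden holder: cap top at about top (384.9,224.9) and scene (186.2,200.9).

```bash
python3 - <<'E'
from h import *
a=plane("top",(384.7,224.7),.202);b=plane("scene",(186.2,200.9),.202);print(a,b,np.hypot(*a[:2]))
from scipy.optimize import least_squares
# two-ray
o1,d1=ray("top",(384.7,224.7));o2,d2=ray("scene",(186.2,200.9))
x=np.linalg.lstsq(np.c_[d1,-d2],o2-o1,rcond=None)[0];print(o1+d1*x[0],o2+d2*x[1])
# holder top face corners in top crop -> at z=.045
for p in((113,85),(286,88),(286,262),(110,258)): print(plane("top",(p[0]/4.5+330,p[1]/4.5+190),.045))
# pink bottles top
print(plane("top",(448,182),.18),plane("top",(397,292),.18))
t=cv2.imread("pics/a_scene.png");print(plane("scene",(300,229),.012))
E
```

```text
[ 0.4622 -0.1873  0.202 ] [ 0.4669 -0.1843  0.202 ] 0.49866440464556944
[ 0.4624 -0.188   0.1985] [ 0.4632 -0.1843  0.1978]
[ 0.5172 -0.1327  0.045 ]
[ 0.5149 -0.2456  0.045 ]
[ 0.4015 -0.2433  0.045 ]
[ 0.4045 -0.1291  0.045 ]
[ 0.5777 -0.3639  0.18  ] [ 0.2851 -0.2208  0.18  ]
[0.5369 0.1511 0.012 ]
```

move_arm(commands=[[1,[2.8,-1.8,-1.5],0],[1,[3,-2,-1.5],0],[1,[3,-2,-1],0],[1,[3,-2,-1],0],[1,[3,-2,0],0],[1,[3,-2,0],0],[1,[3,-2,0],0],[1,[3,-2,0],0]], newtons=80)

```text
time_s: 0.95
ee_pos: [0.3652, -0.3111, 0.2812]
eef_rot: [-3.142, 0.0, 0.344]
force: [0.5, -0.5, 0.2]
grip_width: 0.0854
```

move_arm(commands=[[1,[3.4,-2.2,0],0],[1,[3.4,-2.2,0],0],[1,[3.3,-2,0],0],[1,[3.3,-2,0],0],[1,[0,0,0],0],[1,[0,0,0],0]])

```text
time_s: 1.55
ee_pos: [0.4626, -0.1874, 0.2809]
eef_rot: [-3.141, 0.001, 0.346]
force: [0.1, 0.1, -0.3]
grip_width: 0.0859
```

```bash
python3 - <<'E'
from h import *
from rig import monitor,camera
import pickle
s=monitor.get_state();im=camera("wrist")[:,:,::-1].copy();cv2.imwrite("pics/w1.png",im);pickle.dump(s,open("w1.pkl","wb"))
print(s["q"],s["ee_pos"],s["eef_rot"],s["force"],s["moment"])
T=wristT(s);print(proj("wrist",np.array([.463,-.186,.202]),T))
E
```

```text
[-0.5456  0.1558 -0.0367  1.379  -0.0005  2.2498] [ 0.4626 -0.1874  0.2809] [-3.1413  0.0008  0.3462] [ 0.1069  0.0918 -0.2759] [ 0.0183 -0.0146 -0.0326]
[279.9207 222.5916]
```

View pics/w1.png

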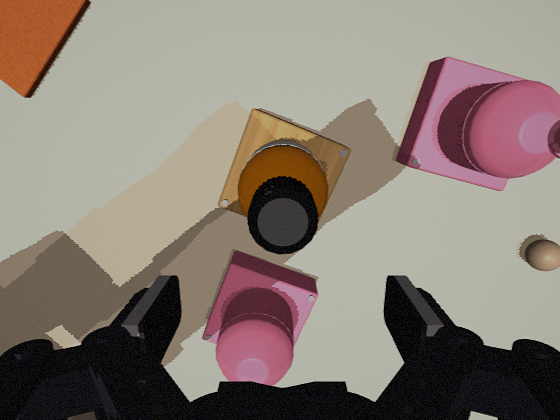

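```bash
python3 - <<'E'
from h import *
import pickle
im=cv2.imread("pics/w1.png");s=pickle.load(open("w1.pkl","rb"));T=wristT(s)
g=cv2.GaussianBlur(cv2.cvtColor(im,cv2.COLOR_BGR2GRAY),(5,5),0)
print(g[222,240:325:3]);print(g[180:262:3,282])
roi=g[185:265,240:325];m=((roi>38)&(roi<75)).astype(np.uint8)
cs,_=cv2.findContours(m,cv2.RETR_EXTERNAL,cv2.CHAIN_APPROX_NONE);c=max(cs,key=cv2.contourArea)
c=cv2.convexHull(c);e=cv2.fitEllipse(c);u=np.array(e[0])+[240,185];print(e,u)
print(plane("wrist",u,.202,T), np.array(e[1])*(T[2,3]-.202)/.957/347)
E
```

```text
[129 129 112  14   9  10  50  58  57  58  56  58  58  58  58  59  58  58
  57  58  57  58  56  19  11  10  82 129 131]
[ 12   8   9  12  14  13  44  58  57  58  58  56  56  57  58  58  58  57
  59  56  57  58  32  10  17 117 128 128]
((42.44011688232422, 36.67734909057617), (47.726341247558594, 50.18526840209961), 90.35664367675781) [282.4401 221.6773]
[ 0.4642 -0.1874  0.202 ] [0.0318 0.0335]
```

Wrist view: cap top disc at pixel (282.4,221.7), which gives (0.464,-0.187), agreeing with the other two views. The amber bottle is confirmed, with the pink ones clear of the fingers. Descending.

move_arm(commands=[[1,[0.15,0.05,2],0],[1,[0,0,2.5],0],[1,[0,0,2.5],0],[1,[0,0,2.5],0],[1,[0,0,1.5],0],[1,[0,0,1],0],[1,[0,0,0],0]])

```text
time_s: 2.3
ee_pos: [0.4627, -0.1886, 0.1601]
eef_rot: [-3.14, 0.002, 0.342]
force: [-0.1, 0.0, -0.7]
grip_width: 0.0855
```

```bash
python3 - <<'E'
from h import *
from rig import monitor,camera
s=monitor.get_state();im=camera("wrist")[:,:,::-1].copy();cv2.imwrite("pics/w2.png",im)
print(s["q"],s["ee_pos"],s["eef_rot"],s["force"],s["moment"])
T=wristT(s);print(proj("wrist",np.array([.4642,-.1874,.202]),T))
E
```

```text
[-0.5478  0.205  -0.2758  1.0926 -0.0002  2.2519] [ 0.4627 -0.1886  0.1601] [-3.1398  0.0018  0.3419] [-0.0854  0.0032 -0.6733] [-0.0197 -0.0238  0.0137]
[279.3454 331.1037]
```

View pics/w2.png

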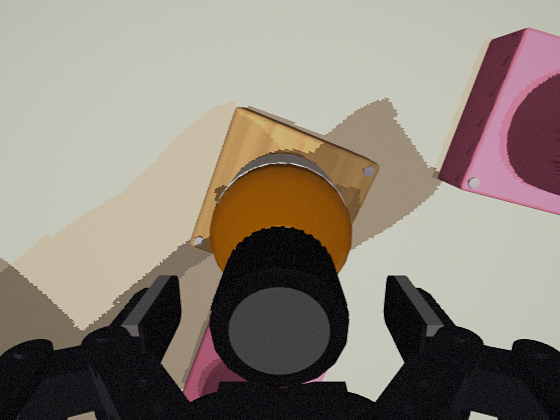

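The cap sits between the jaws (disc at pixel (279,331)), 1–2 mm off along tool x. I'll correct that and close.

move_arm(commands=[[1,[0.15,-0.05,0],0],[0,[0,0,0],0],[0,[0,0,0],0],[0,[0,0,0],0],[0,[0,0,0],0],[0,[0,0,0],0],[0,[0,0,0],0]], newtons=80)

```text
time_s: 3.05
ee_pos: [0.4656, -0.1872, 0.1617]
eef_rot: [3.141, -0.001, 0.344]
force: [0.4, 1.0, 3.2]
grip_width: 0.0474
```

```bash
cat > st.py <<'E'
from h import *
from rig import monitor
s=monitor.get_state();print(s["time_s"],"q6",s["q"][5],s["ee_pos"],s["eef_rot"],"F",s["force"],"M",s["moment"],s["grip_width"])
E
python3 st.py
```

```text
3.05 q6 2.255149971367815 [ 0.4656 -0.1872  0.1617] [ 3.1409 -0.0007  0.344 ] F [0.4398 1.0253 3.2133] M [ 0.1958  0.0154 -0.0268] 0.04738491971738177
```

move_arm(commands=[[0,[0,0,0.15],0],[0,[0,0,0.15],0],[0,[0,0,0],0]])

```text
time_s: 3.35
ee_pos: [0.4656, -0.1872, 0.1583]
eef_rot: [3.141, -0.001, 0.344]
force: [0.6, 1.2, 5.7]
grip_width: 0.0472
```

```bash
python3 st.py
```

```text
3.35 q6 2.255181007335539 [ 0.4656 -0.1872  0.1583] [ 3.1412 -0.0005  0.3439] F [0.6316 1.2016 5.7072] M [ 0.1806 -0.12    0.0324] 0.047240155380003215
```

move_arm(commands=[[0,[0,0,0.1],0],[0,[0,0,0.1],0],[0,[0,0,0],0]])

```text
time_s: 3.65
ee_pos: [0.4656, -0.1872, 0.1564]
eef_rot: [3.141, -0.001, 0.344]
force: [1.3, 1.2, 5.5]
grip_width: 0.0475
```

move_arm(commands=[[0,[0,0,0.1],0],[0,[0,0,0.05],0],[0,[0,0,0],0]])

```text
time_s: 3.95
ee_pos: [0.4656, -0.1872, 0.155]
eef_rot: [3.141, -0.001, 0.344]
force: [0.7, 0.9, 6.2]
grip_width: 0.0479
```

move_arm(commands=[[0,[0,0,0.1],0],[0,[0,0,0.05],0],[0,[0,0,0],0]])

```text
time_s: 4.25
ee_pos: [0.4656, -0.1872, 0.1535]
eef_rot: [3.141, -0.001, 0.344]
force: [0.8, 1.0, 6.1]
grip_width: 0.0479
```

move_arm(commands=[[0,[0,0,0.1],0],[0,[0,0,0.05],0],[0,[0,0,0],0]])

```text
time_s: 4.55
ee_pos: [0.4656, -0.1872, 0.1524]
eef_rot: [3.141, -0.001, 0.344]
force: [0.4, 0.9, 8.3]
grip_width: 0.0476
```

move_arm(commands=[[0,[0,0,0.05],0],[0,[0,0,0],0]])

```text
time_s: 4.75
ee_pos: [0.4657, -0.1873, 0.1522]
eef_rot: [3.141, -0.001, 0.344]
force: [-0.6, 1.6, 10.6]
grip_width: 0.0477
```

move_arm(commands=[[0,[0,0,0.05],0],[0,[0,0,0],0]])

```text
time_s: 4.95
ee_pos: [0.4657, -0.1873, 0.152]
eef_rot: [3.14, -0.001, 0.344]
force: [-1.1, 1.4, 12.1]
grip_width: 0.0475
```

move_arm(commands=[[0,[0,0,0.1],0],[0,[0,0,0.1],0],[0,[0,0,0],0]])

```text
time_s: 5.25
ee_pos: [0.4658, -0.1873, 0.1512]
eef_rot: [3.139, -0.002, 0.344]
force: [-4.1, 3.2, 20.3]
grip_width: 0.0477
```

```bash
python3 st.py
```

```text
5.25 q6 2.255201824934405 [ 0.4658 -0.1873  0.1512] [ 3.1395 -0.0018  0.344 ] F [-4.1206  3.2276 20.2614] M [ 0.7352  0.8141 -0.014 ] 0.04766647074310233
```

move_arm(commands=[[0,[0,0,0.05],-0.05],[0,[0,0,0],-0.1],[0,[0,0,0],-0.1],[0,[0,0,0],-0.1]])

```text
time_s: 5.65
ee_pos: [0.4664, -0.1875, 0.1512]
eef_rot: [3.138, -0.002, 0.698]
force: [-3.0, 3.5, 21.9]
grip_width: 0.0478
```

```bash
python3 st.py
```

```text
5.65 q6 1.9014155435417939 [ 0.4664 -0.1875  0.1512] [ 3.1378 -0.0019  0.6978] F [-2.9607  3.4993 21.9198] M [ 0.8541  0.6131 -0.1864] 0.04784926713310441
```

move_arm(commands=[[0,[0,0,0],-0.1],[0,[0,0,0],-0.1]])

```text
time_s: 5.85
ee_pos: [0.4664, -0.1876, 0.1512]
eef_rot: [3.137, -0.001, 0.898]
force: [-3.0, 3.7, 21.6]
grip_width: 0.0478
```

```bash
python3 st.py
```

```text
5.85 q6 1.701431926802351 [ 0.4664 -0.1876  0.1512] [ 3.1375 -0.0009  0.8978] F [-3.0094  3.729  21.6396] M [ 0.765   0.6351 -0.1634] 0.04778092743468009
```

move_arm(commands=[[0,[0,0,0],-0.1],[0,[0,0,0],-0.1]])

```text
time_s: 6.05
ee_pos: [0.4665, -0.1877, 0.1513]
eef_rot: [3.137, 0.0, 1.098]
force: [-1.8, 3.0, 22.2]
grip_width: 0.0476
```

```bash
python3 st.py
```

```text
6.05 q6 1.5014085079073822 [ 0.4665 -0.1877  0.1513] [3.1371 0.0002 1.0978] F [-1.8276  3.0437 22.1534] M [ 0.6484  0.769  -0.149 ] 0.04761877837077233
```

move_arm(commands=[[0,[0,0,0],-0.1],[0,[0,0,0],-0.1]])

```text
time_s: 6.25
ee_pos: [0.4666, -0.1879, 0.1513]
eef_rot: [3.137, 0.001, 1.298]
force: [-2.8, 3.3, 21.2]
grip_width: 0.0474
```

```bash
python3 st.py
```

```text
6.25 q6 1.3013679790862758 [ 0.4666 -0.1879  0.1513] [3.137  0.0015 1.2977] F [-2.7991  3.3442 21.1867] M [ 0.5144  0.5756 -0.0904] 0.04736213856282082
```

move_arm(commands=[[0,[0,0,0],-0.1],[0,[0,0,0],-0.1]])

```text
time_s: 6.45
ee_pos: [0.4668, -0.1879, 0.1513]
eef_rot: [3.137, 0.002, 1.498]
force: [-2.5, 3.7, 21.6]
grip_width: 0.0474
```

```bash
python3 st.py
```

```text
6.45 q6 1.1014921924838308 [ 0.4668 -0.1879  0.1513] [3.1369 0.0021 1.4975] F [-2.5374  3.6854 21.6237] M [ 0.9253  0.6351 -0.2886] 0.04744746541307038
```

move_arm(commands=[[0,[0,0,0],-0.1],[0,[0,0,0],-0.1]])

```text
time_s: 6.65
ee_pos: [0.4665, -0.1878, 0.1514]
eef_rot: [3.138, 0.003, 1.698]
force: [-3.8, 3.7, 19.8]
grip_width: 0.0476
```

```bash
python3 st.py
```

```text
6.65 q6 0.9011161977009773 [ 0.4665 -0.1878  0.1514] [3.138  0.0028 1.698 ] F [-3.8273  3.7462 19.7618] M [0.7274 0.8042 0.0477] 0.04759203846353001
```

move_arm(commands=[[0,[0,0,0.1],-0.02]])

```text
time_s: 6.75
ee_pos: [0.4666, -0.1879, 0.1506]
eef_rot: [3.138, 0.003, 1.717]
force: [-2.9, 2.9, 25.2]
grip_width: 0.0478
```

```bash
python3 st.py
```

```text
6.75 q6 0.8824218430740854 [ 0.4666 -0.1879  0.1506] [3.1379 0.0034 1.7167] F [-2.913   2.9173 25.2075] M [0.557 0.794 0.105] 0.04777138040285862
```

move_arm(commands=[[0,[0,0,0],-0.08]])

```text
time_s: 6.85
ee_pos: [0.4665, -0.188, 0.1502]
eef_rot: [3.138, 0.004, 1.796]
force: [-2.6, 2.5, 20.8]
grip_width: 0.0477
```

```bash
python3 st.py
```

```text
6.85 q6 0.8030424909416518 [ 0.4665 -0.188   0.1502] [3.1384 0.0036 1.796 ] F [-2.6197  2.4633 20.7717] M [ 0.5546  0.6189 -0.0119] 0.04773721566030183
```

move_arm(commands=[[0,[0,0,0],-0.08]])

```text
time_s: 6.95
ee_pos: [0.4664, -0.188, 0.1502]
eef_rot: [3.139, 0.004, 1.877]
force: [-3.5, 2.2, 20.8]
grip_width: 0.0479
```

```bash
python3 st.py
```

```text
6.95 q6 0.7219536993284884 [ 0.4664 -0.188   0.1502] [3.1389 0.0038 1.8771] F [-3.5466  2.2471 20.8376] M [0.4621 0.6157 0.0096] 0.04786977950193625
```

move_arm(commands=[[0,[0,0,0],-0.08]])

```text
time_s: 7.05
ee_pos: [0.4664, -0.188, 0.1502]
eef_rot: [3.139, 0.004, 1.957]
force: [-3.8, 2.5, 20.2]
grip_width: 0.0479
```

```bash
python3 st.py
```

```text
7.05 q6 0.6419173257711791 [ 0.4664 -0.188   0.1502] [3.1392 0.0039 1.9571] F [-3.812   2.476  20.2098] M [ 0.4674  0.6331 -0.0011] 0.04786144697809074
```

move_arm(commands=[[0,[0,0,0],-0.08]])

```text
time_s: 7.15
ee_pos: [0.4664, -0.188, 0.1502]
eef_rot: [3.14, 0.004, 2.037]
force: [-3.4, 2.1, 22.2]
grip_width: 0.0476
```

```bash
python3 st.py
```

```text
7.15 q6 0.5618969683530188 [ 0.4664 -0.188   0.1502] [3.1397 0.0041 2.0371] F [-3.4219  2.1443 22.2179] M [ 0.4609  0.7319 -0.0552] 0.04757851436641492
```

move_arm(commands=[[0,[0,0,0],0]])

```text
time_s: 7.25
ee_pos: [0.4664, -0.188, 0.1502]
eef_rot: [3.14, 0.004, 2.036]
force: [-3.2, 2.4, 21.1]
grip_width: 0.0477
```

```bash
python3 st.py
```

```text
7.25 q6 0.5634810454351317 [ 0.4664 -0.188   0.1502] [3.1397 0.0041 2.0355] F [-3.2306  2.4346 21.1261] M [ 0.4412  0.6414 -0.0219] 0.04766574622275329
```

move_arm(commands=[[0,[0,0,-0.2],0],[0,[0,0,-0.2],0],[0,[0,0,-0.2],0],[0,[0,0,-0.2],0],[0,[0,0,-0.2],0],[0,[0,0,0],0]], newtons=110)

```text
time_s: 7.85
ee_pos: [0.4661, -0.1879, 0.1579]
eef_rot: [3.141, 0.002, 2.034]
force: [2.5, -1.7, 4.9]
grip_width: 0.0472
```

move_arm(commands=[[0,[0,0,-0.2],0],[0,[0,0,-0.2],0],[0,[0,0,0],0]])

```text
time_s: 8.15
ee_pos: [0.4657, -0.1875, 0.1617]
eef_rot: [3.141, 0.001, 2.034]
force: [2.2, -2.4, 4.1]
grip_width: 0.0468
```

move_arm(commands=[[0,[0,0,-0.15],0],[0,[0,0,0],0]])

```text
time_s: 8.35
ee_pos: [0.4652, -0.1872, 0.1629]
eef_rot: [-3.141, 0.0, 2.034]
force: [1.8, -2.0, 2.8]
grip_width: 0.0469
```

move_arm(commands=[[0,[0,0,-0.15],0],[0,[0,0,0],0]])

```text
time_s: 8.55
ee_pos: [0.4651, -0.1871, 0.1643]
eef_rot: [-3.141, -0.0, 2.034]
force: [1.5, -1.4, 3.9]
grip_width: 0.0471
```

move_arm(commands=[[0,[0,0,-0.15],0],[0,[0,0,0],0]])

```text
time_s: 8.75
ee_pos: [0.4645, -0.1866, 0.1653]
eef_rot: [-3.141, -0.002, 2.034]
force: [1.2, -0.3, 2.9]
grip_width: 0.0468
```

move_arm(commands=[[0,[0,0,-0.15],0],[0,[0,0,0],0]])

```text
time_s: 8.95
ee_pos: [0.4644, -0.1865, 0.1667]
eef_rot: [-3.14, -0.002, 2.034]
force: [0.3, 0.1, -0.4]
grip_width: 0.0468
```

```bash
python3 st.py
```

```text
8.95 q6 0.565221716004078 [ 0.4644 -0.1865  0.1667] [-3.1404 -0.002   2.0339] F [ 0.334   0.0546 -0.3829] M [ 0.0088  0.0249 -0.0246] 0.04682356675284934
```

move_arm(commands=[[0,[0,0,-0.15],0],[0,[0,0,0],0]])

```text
time_s: 9.15
ee_pos: [0.465, -0.187, 0.1686]
eef_rot: [-3.141, -0.001, 2.034]
force: [0.7, 0.0, -1.0]
grip_width: 0.0473
```

move_arm(commands=[[0,[0,0,-0.2],0],[0,[0,0,0],0]])

```text
time_s: 9.35
ee_pos: [0.4654, -0.1872, 0.171]
eef_rot: [3.141, 0.0, 2.034]
force: [0.4, -0.6, 0.1]
grip_width: 0.0473
```

```bash
python3 st.py
```

```text
9.35 q6 0.5651981587665831 [ 0.4654 -0.1872  0.171 ] [3.1415 0.0002 2.0338] F [ 0.3604 -0.6405  0.1333] M [ 0.0063 -0.0379  0.0144] 0.04727224596468937
```

It comes up with no force, so it is free. Lifting clear.

move_arm(commands=[[0,[0,0,-0.6],0],[0,[0,0,-1],0],[0,[0,0,-1.5],0],[0,[0,0,-1.5],0],[0,[0,0,-1.5],0],[0,[0,0,-1.5],0],[0,[0,0,0],0]])

```text
time_s: 10.05
ee_pos: [0.4665, -0.1879, 0.2497]
eef_rot: [3.139, 0.004, 2.034]
force: [0.5, 0.9, -0.9]
grip_width: 0.047
```

```bash
python3 st.py; python3 - <<'E'
from h import *
from rig import monitor,camera
import pickle
s=monitor.get_state();im=camera("wrist")[:,:,::-1].copy();t=camera("scene")[:,:,::-1]
c=cv2.resize(t[150:270,130:250],(420,420),interpolation=cv2.INTER_CUBIC)
cv2.imwrite("pics/w3.png",cv2.resize(np.hstack([im[:, :, :],c]),(800,343)))
E
```

```text
10.05 q6 0.565231841801423 [ 0.4665 -0.1879  0.2497] [3.139  0.0042 2.0338] F [ 0.4675  0.8814 -0.9273] M [ 0.0047 -0.0552  0.0115] 0.04701506996679444
```

View pics/w3.png

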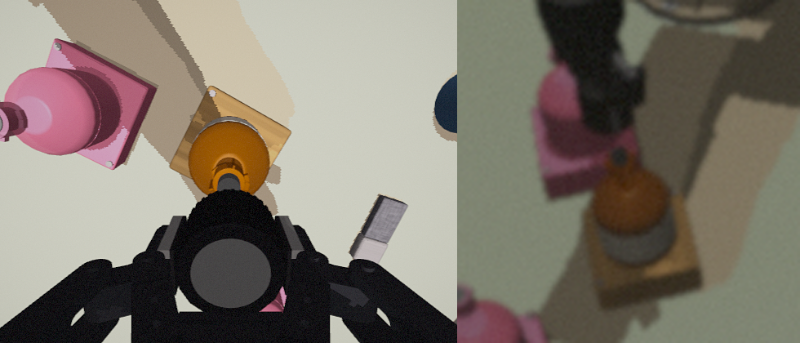

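The cap is in the jaws, upright, and the amber neck is exposed. Moving towards the tile, stopping short for a view.

move_arm(commands=[[0,[1.5,1.5,-0.3],0],[0,[3,3,0],0],[0,[3,3,0],0],[0,[3,3,0],0],[0,[3,3,0],0],[0,[3,3,0],0],[0,[3,3,0],0],[0,[1.5,1.2,0],0]])

```text
time_s: 10.95
ee_pos: [0.5569, 0.0964, 0.2484]
eef_rot: [-3.141, -0.001, 2.037]
force: [-0.2, -0.2, -0.9]
grip_width: 0.0472
```

```bash
python3 - <<'E'
from h import *
from rig import monitor,camera
s=monitor.get_state();im=camera("wrist")[:,:,::-1].copy();cv2.imwrite("pics/w4.png",im);T=wristT(s);print(s["ee_pos"],s["eef_rot"],s["q"])
hsv=cv2.cvtColor(im,cv2.COLOR_BGR2HSV);m=cv2.inRange(hsv,(2,150,90),(14,255,255))
cs,_=cv2.findContours(m,cv2.RETR_EXTERNAL,cv2.CHAIN_APPROX_NONE)
for c in cs:
    if cv2.contourArea(c)<1500: continue
    ap=cv2.approxPolyDP(cv2.convexHull(c),6,True)[:,0]
    print(cv2.contourArea(c));[print(p,plane("wrist",p,.012,T)) for p in ap.astype(float)]
E
```

```text
[0.5569 0.0964 0.2484] [-3.1407 -0.0012  2.0367] [0.0289 0.2912 0.0574 1.3384 0.0007 1.1338]
15144.5
[290.  28.] [0.495  0.2344 0.012 ]
[368. 127.] [0.6115 0.1877 0.012 ]
[279. 204.] [0.5651 0.07   0.012 ]
[199. 116.] [0.4475 0.1176 0.012 ]
```

View pics/w4.png

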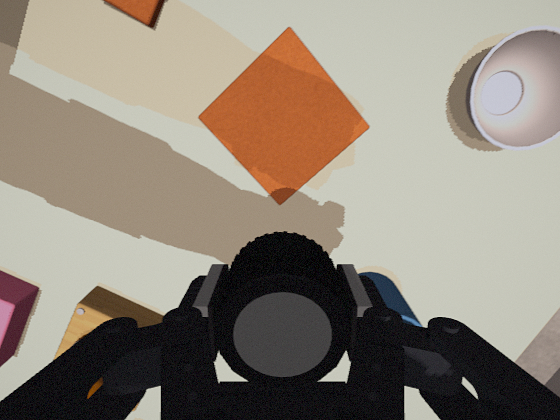

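Tile corners are at pixels (290,28), (368,127), (279,204) and (199,116), giving a centre of (0.530,0.152) and sides of about 126 mm, so this is the small tile. Moving over it and down.

move_arm(commands=[[0,[2,0.1,0],0],[0,[2.2,0,1],0],[0,[2,0,2.5],0],[0,[0,0,4],0],[0,[0,0,4],0],[0,[0,0,4],0],[0,[0,0,3],0],[0,[0,0,1.5],0]])

```text
time_s: 11.8
ee_pos: [0.5267, 0.1483, 0.0458]
eef_rot: [-3.135, -0.002, 2.034]
force: [0.2, 0.9, 0.3]
grip_width: 0.0472
```

move_arm(commands=[[0,[0,0,1],0],[0,[0,0,0],0],[0,[0,0,0],0]])

```text
time_s: 12.1
ee_pos: [0.5303, 0.149, 0.0402]
eef_rot: [3.141, 0.0, 2.034]
force: [0.2, -0.5, -0.7]
grip_width: 0.0472
```

```bash
python3 st.py
```

```text
12.1 q6 1.2361452610817343 [0.5303 0.149  0.0402] [3.1412 0.0003 2.0336] F [ 0.1616 -0.4988 -0.6635] M [ 0.0434 -0.0818 -0.0301] 0.04721244865258199
```

move_arm(commands=[[0,[0.3,0,0.8],0],[0,[0,0,0.8],0],[0,[0,0,0.3],0],[0,[0,0,0],0]])

```text
time_s: 12.5
ee_pos: [0.528, 0.1518, 0.0202]
eef_rot: [-3.141, -0.0, 2.034]
force: [-0.0, 0.5, -1.3]
grip_width: 0.0473
```

move_arm(commands=[[0,[0,0,0.2],0],[0,[0,0,0],0]])

```text
time_s: 12.7
ee_pos: [0.5286, 0.1518, 0.0187]
eef_rot: [3.142, 0.0, 2.034]
force: [0.1, -0.5, -0.6]
grip_width: 0.0475
```

move_arm(commands=[[0,[0,0,0.15],0],[0,[0,0,0],0]])

```text
time_s: 12.9
ee_pos: [0.5286, 0.1518, 0.0172]
eef_rot: [-3.142, 0.0, 2.034]
force: [0.5, 0.2, -1.1]
grip_width: 0.0472
```

move_arm(commands=[[0,[0,0,0.15],0],[0,[0,0,0],0]])

```text
time_s: 13.1
ee_pos: [0.5285, 0.1517, 0.0156]
eef_rot: [-3.141, 0.0, 2.034]
force: [-0.3, 0.4, -0.1]
grip_width: 0.0472
```

move_arm(commands=[[0,[0,0,0.1],0],[0,[0,0,0],0]])

```text
time_s: 13.3
ee_pos: [0.5285, 0.1518, 0.0146]
eef_rot: [-3.141, 0.0, 2.034]
force: [0.4, 0.2, -1.0]
grip_width: 0.0469
```

move_arm(commands=[[0,[0,0,0.1],0],[0,[0,0,0],0]])

```text
time_s: 13.5
ee_pos: [0.5287, 0.1517, 0.0144]
eef_rot: [3.141, 0.0, 2.034]
force: [-1.7, -0.6, 4.1]
grip_width: 0.047
```

Contact (4 N). Releasing.

move_arm(commands=[[0.6,[0,0,0],0],[0.7,[0,0,0],0],[0.85,[0,0,0],0],[1,[0,0,0],0],[1,[0,0,0],0],[1,[0,0,0],0]])

```text
time_s: 14.1
ee_pos: [0.5286, 0.1518, 0.0137]
eef_rot: [-3.141, 0.0, 2.034]
force: [0.3, -0.0, 0.1]
grip_width: 0.0856
```

```bash
python3 st.py; python3 - <<'E'
from h import *
from rig import camera
cv2.imwrite("pics/w5.png",camera("wrist")[:,:,::-1])
E
```

```text
14.1 q6 1.2414309700330959 [0.5286 0.1518 0.0137] [-3.1415  0.0001  2.0338] F [ 0.3112 -0.044   0.0572] M [ 0.014   0.0414 -0.0012] 0.08564144152832169
```

View pics/w5.png

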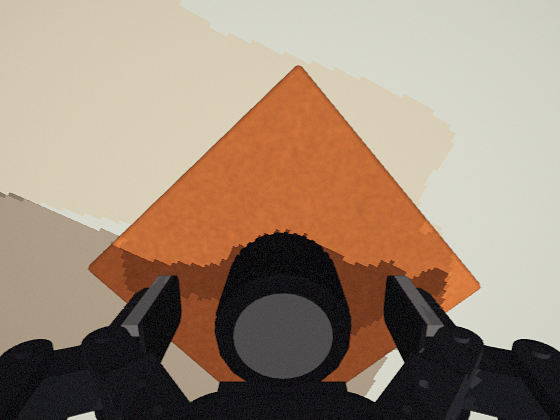

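The cap stands upright on the tile (disc at (283,336)), with both fingers clear. Retreating upward.

move_arm(commands=[[1,[0,0,-0.5],0],[1,[0,0,-1.5],0],[1,[0,0,-2],0],[1,[0,0,-3],0],[1,[0,0,-3],0],[1,[0,0,-3],0],[1,[0,0,-3],0],[1,[0,0,-3],0]])

```text
time_s: 14.95
ee_pos: [0.5284, 0.1518, 0.2055]
eef_rot: [3.141, 0.0, 2.034]
force: [1.2, -0.1, -0.6]
grip_width: 0.0853
```

move_arm(commands=[[1,[-3,0,0],0],[1,[-3,0,0],0],[1,[-3,0,0],0],[1,[0,0,0],0],[1,[0,0,0],0],[1,[0,0,0],0],[1,[0,0,0],0]])

```text
time_s: 15.65
ee_pos: [0.5683, 0.0721, 0.2039]
eef_rot: [-3.141, -0.0, 2.035]
force: [0.5, 0.0, -0.2]
grip_width: 0.0851
```

```bash
python3 - <<'E'
from h import *
from rig import monitor,camera
s=monitor.get_state();im=camera("wrist")[:,:,::-1];t=camera("scene")[:,:,::-1]
cv2.imwrite("pics/w6.png",im);cv2.imwrite("pics/s6.png",t);T=wristT(s);print(s["time_s"],s["ee_pos"],s["force"])
print("pred cap top px",proj("wrist",np.array([.529,.152,.054]),T))
E
```

```text
15.65 [0.5683 0.0721 0.2039] [ 0.5141  0.0318 -0.1539]
pred cap top px [284.0647  90.0666]
```

View pics/w6.png

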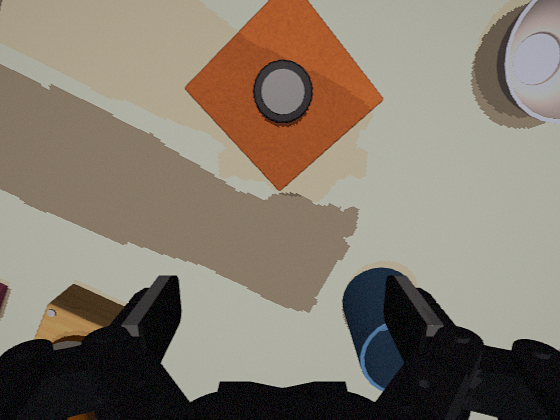

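View pics/s6.png

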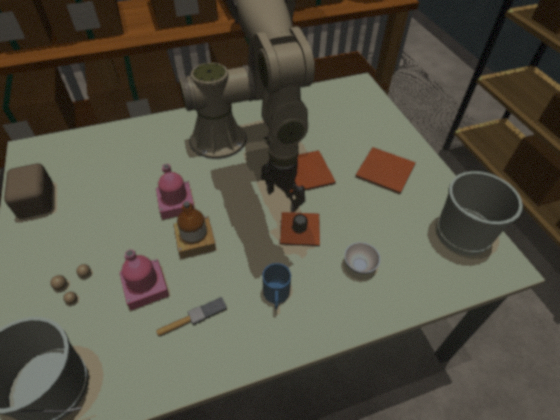

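Wrist view: the cap is upright at the tile's centre (283,91), against a predicted (284,90). Scene view: the bottle is open at (190,215), and the mug, bowl and brush are where they were. The gripper touches nothing, so I'm handing in.

```bash
python3 -c "
from rig import hand_in
print(hand_in())"
```

```text
the job is handed in; nothing more can be done
None
```

The amber bottle is open, and its cap stands upright at the centre of the smallest tile, released. I handed in at about 15.7 s of robot time.

**What I did:** I gripped the cap at 80 N and pressed it about 10 mm down to its hard stop. I held roughly 20–25 N while turning about 97° anticlockwise. Then I eased off, lifted the cap clear and set it down with about 4 N of contact.

**Last checks:** The wrist view showed the cap top within about 1 px of where it should be over the tile's centre. The scene view showed the bare amber neck, and the mug, bowl and brush unmoved. The force reading was near zero with the gripper clear.

**What disagreed:**
- **Torque:** It was noisy. It read 0.15–0.19 N m from the start of the turn, so I did not stop at the 0.15 limit. It reached 0.29 N m at about 66° and then dropped to near zero. That could have been the stop with the teeth riding over, or the cap coming free; I turned about 30° more before the pull test showed it was free.
- **Pad slip:** When I raised the push to about 25 N, the tool sank about 1 mm, so the pads may have slipped slightly on the cap. I raised the grip to 110 N before pulling.

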